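# Centre the amber flask on the colour scale and tare it

### The arm

A 7-joint arm with a two-finger parallel gripper is mounted at the origin on the work surface. World frame = base frame: x ahead of the robot, y to its left, z up, the work surface at z = 0. Lengths are in mm, angles in rad, forces in N, time in s.
With the tool pointing down it reaches from about 425 to 975 mm from the base axis. Payload 16.7 kg.
Tool frame: the origin (TCP) lies at the very end of the fingers, on their centre line; the grasp point (between the pads) lies 19 mm behind it (r.grip_point_offset is the distance from the TCP to the grasp point, in mm); z points along the fingers, y is the line along which they close (so a half turn about z gives the same grasp; the last joint's range is limited). The gripper opens to 85 mm and grips with 20 to 120 N. Pads are 22 mm wide; open, the fingers measure 114 mm over their backs; the gripper's body (76 mm by 85 mm) begins 54 mm behind the grasp point. The pads swing forward as they close: fully open they stand 13 mm farther back than shut.
Start: joints at [0.988, 0.426, 0.074, 1.606, -0.034, 1.111, -0.067], TCP at [283.682, -612.454, 231.302] pointing down, gripper open.
Joint ranges: [-2.85, 2.85], [-0.5, 2.14], [-1.23, 1.37], [0.21, 2.46], [-1.02, 4.16], [0.16, 2.05], [-2.73, 2.73]. Speed limits (rad/s): [1.89, 1.89, 2.39, 2.39, 3.01, 3.01, 3.01].

### API

Orientations are given as a rotation vector (axis times angle).
In Python, from cell import r gives the robot as it stands. The module is installed in compiled form; this text tells all that it offers.
- The arm moves only by the tool carry_out, never from a script. Its argument "rows" is a list of rows, each an object of numbers: "ax", "ay", "az": the turn, a rotation vector about the world's x, y, z in degrees; "dx", "dy", "dz": the shift along the world's x, y, z in cm; "claw": the opening, from 0 (shut) to 1 (fully open). In form: [{"ax": .., "ay": .., "az": .., "dx": .., "dy": .., "dz": .., "claw": ..}, ...]. A call has 1 to 8 rows; each row shifts and turns the commanded pose from where the row before left it; what a row does not reach is not made up. A row lasts 1/10 s, in which the tool goes at most 50 mm and 8.59 degrees, less where a joint would pass 70% of its speed; a pose out of reach is approached as far as the arm can. A call is refused whole if a number of a shift passes 5 or a number of a turn 8.59, either way. A call with a gripper value outside its range is refused whole. The fingers move at their own pace and stop on an object; "force" is the grip in N (left out, the last holds). Time passes only in rows, so rows that do not move let the fingers close. It gives the time, the measured TCP pose, the force, the opening and the grip force at its end, in the units of the state.
- r.state(): the state, without advancing time (a new reading comes with each control period).
- r.capture(name): name is "scene" or "side" or "wrist"; returns the picture (480x640x3 uint8, red, green, blue); there is no depth.
- r.camera_model(name): a dict with "intrinsics" (3x3 intrinsics, pixels), "origin" and "rotation" of the camera in the world; the wrist camera has in their place "mount" (4x4, takes a point from camera to tool coordinates, whose origin is the TCP and whose axes are the flange's). Camera axes: x right, y down, z forward; pixel columns grow to the right and rows downward; lengths in mm; the calibration is good to about 2 mm. A picture is of the moment at which its call begins: read the wrist's pose just before it. camera_model takes no time and is no camera call.
- r.close_job(): hands the job in; it is judged then, once.
The state is a dict: "time": time; "qpos": joint angles; "joint_vel": joint speeds; "joint_torque": joint torques, N m; "ee_pos": TCP position; "eef_rot": TCP orientation; "ft_force": force on the tool from outside, world axes, zero at the start; "wrist_torque": the same for the moment, N m; "finger_gap": finger opening in mm; "grip_force": force on a finger pad.
Only numpy, scipy, OpenCV 4.12 (cv2) and the standard library are available. Lean on these libraries where they do the work, as an engineer would, in place of code of your own. Each camera call takes 0.05 s, during which the arm holds its last target. There are 200 camera calls.

### The job

The colour scale only reads true when its load stands in the middle: with light taps of the fingertips, nudge the wobbly amber flask along the round pan until the orange ring marked there shows all the way round it (seen from above). Then leave it standing still and press the green tare key on the scale fully down and let it come back up. Do not grip, lift or topple the flask, do not hit it hard or lean on the pan, and leave the other things on the counter where they are.

Things in the scene. Friction and masses are not known exactly. Their poses are not given: they have to be found in the camera images.
- flask: Amber glass flask, gold ball stopper, round, 68 mm tall, 0.10 to 0.20 kg, loose, 24 to 34 mm off-centre on the pan. Foot 36 mm wide; belly 50 mm wide, straight-sided 13 to 26 mm above the foot; then tapers to a 24 mm neck at 44 mm. Slides (friction 0.45 to 0.65) if pushed at the belly, topples if pushed at neck or stopper; over 5 N is too hard. Origin: centre of the foot's underside; z up.
- pan: Round steel weighing pan of the scale, fixed, 120 mm in diameter, 8 mm thick, flat top 45 mm above the counter, with an orange ring painted round its centre (inner diameter 50 mm, outer 64 mm). Origin: centre of the pan's underside, so the top lies at origin z + 8 mm; z up. Its yaw means nothing.
- scale: Flat black scale under the pan, fixed to the counter, top 32 mm high. Origin: on the counter right under the pan's centre; -x points to its front, where a pale display (at +y) and the green key (at -y) lie. The housing runs from x = -135 to +85 mm and y = -75 to +75 mm in this frame.
- tare_top (a point): Centre of the top face of the green tare key (24 mm in diameter, in a grey collar 40 mm wide) at x = -105, y = -45 mm in the scale's frame; the face is 51 mm above the counter, 9 mm above the collar, and is pressed straight down. The point moves with the key.
- tare (a joint): Travel of the green tare key in m: 0 up, 0.005 fully down. Spring: starts to move at about 1 N, fully down at 3 N, and comes back up when released.
- spare_flask: Bystander: flask of the same form and size, green glass with a black stopper, standing on the counter about 160 mm to one side of the pan. Origin: centre of its underside.
- applicator: Bystander: white bottle with a red cap, 42 mm in diameter, 105 mm tall, standing on the counter about 160 mm to one side of the pan (the side the green flask is not on). Origin: centre of its underside.
- mask_jar: Bystander: white jar with a red lid, 68 mm in diameter, 70 mm tall. Origin: centre of its underside.
- tint_bowl: Bystander: black open bowl, 116 mm in diameter, 50 mm tall. Origin: centre of its underside.
- spray: Bystander: blue spray can, 52 mm in diameter, 165 mm tall. Origin: centre of its underside.
- tint_brush: Bystander: brush lying on the counter near the robot, handle towards -x of its frame. Origin: middle of its underside.

How it is judged:
By the outcome, as a careful person would: the job done as asked, in the order asked, and still so for the second after the job is handed in, with the robot touching nothing.
It also fails if it takes over 51 s, if anything falls off the work surface, if the arm or the gripper's body presses on something with over 40 N, if the wrist force passes 120 N, or if a joint passes its speed limit or range.

## Working session

There is one attempt and no reset: what is moved stays moved. The work goes in short steps, Python scripts to look and compute and a tool call to move; the robot and the scene stay as the last step left them, time stands still between calls to the robot, and variables do not carry over. Pictures are saved under pics/ and viewed, at most 10 in all, crops included, and the job is handed in when it is done.

Besides the shell and the picture viewer there is one more tool, called after "Call:" as name([rows], argument=value, ...), one row to a line, values as JSON. carry_out: Moves the arm, as the interface text tells. Its arguments: {"type":"object","properties":{"rows":{"type":"array"},"force":{"type":"number"}},"required":["rows"]}

```bash
mkdir -p pics
python3 - <<'E'
from cell import r
import cv2
s=r.state();print(s)
for n in("scene","side"):
    cv2.imwrite(f"pics/{n}0.png",r.capture(n)[:,:,::-1]);print(n,r.camera_model(n))
print(r.camera_model("wrist"),r.grip_point_offset)
E
```

```text
{'time': 0.0, 'qpos': array([ 0.9874787 ,  0.42671344,  0.07385056,  1.60661463, -0.03408675,
        1.11081785, -0.06710172]), 'joint_vel': array([-0.00054408, -0.00068868,  0.00123977, -0.0025308 , -0.00012307,
        0.00055703,  0.00116873]), 'joint_torque': array([-2.39028021e-03, -9.49829865e+01,  3.75917718e+00, -4.63506389e+01,
        1.90907205e-02,  1.01537310e-02,  2.33762535e-05]), 'ee_pos': array([ 283.52229707, -612.10898663,  230.61961728]), 'eef_rot': array([-3.06677841e+00, -6.75799926e-01,  5.98293345e-04]), 'ft_force': array([ 0.57173677,  0.10783832, -1.1537927 ]), 'wrist_torque': array([-0.00309537, -0.05716335,  0.00190155]), 'grip_force': 0.0, 'finger_gap': 85.20591565036008}
scene {'intrinsics': array([[612.79466046,   0.        , 325.67533483],
       [  0.        , 612.79466046, 221.31958961],
       [  0.        ,   0.        ,   1.        ]]), 'origin': array([1261.63016051,  447.86454801, 1336.47938459]), 'rotation': array([-1.34231093, -2.36755494,  0.78404838])}
side {'intrinsics': array([[567.43897699,   0.        , 316.99210321],
       [  0.        , 567.43897699, 231.98825126],
       [  0.        ,   0.        ,   1.        ]]), 'origin': array([ 249.08267589, 1102.21690284,  791.07558143]), 'rotation': array([-0.25738816,  2.66913426, -1.46639748])}
{'intrinsics': array([[375.34997606,   0.        , 322.14507273],
       [  0.        , 375.34997606, 237.3451972 ],
       [  0.        ,   0.        ,   1.        ]]), 'mount': array([[ 3.16518327e-04, -9.58693093e-01, -2.84442354e-01,
         7.22998990e+01],
       [ 9.99999903e-01,  2.15979653e-04,  3.84823474e-04,
        -1.09730358e+00],
       [-3.07493846e-04, -2.84442448e-01,  9.58693068e-01,
        -1.43266777e+02],
       [ 0.00000000e+00,  0.00000000e+00,  0.00000000e+00,
         1.00000000e+00]])} 18.700000000000003
```

View pics/scene0.png

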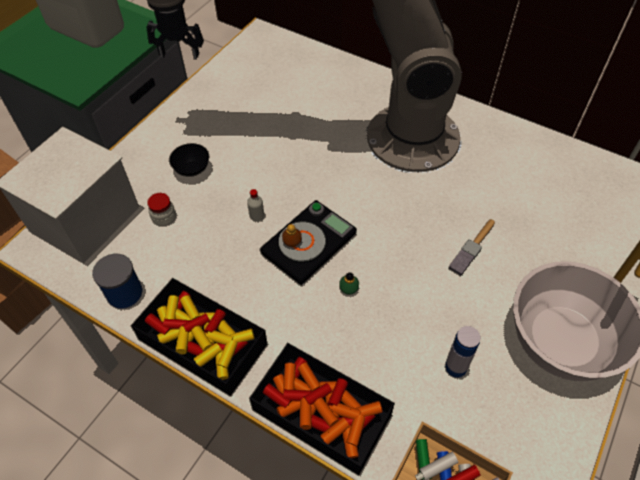

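View pics/side0.png

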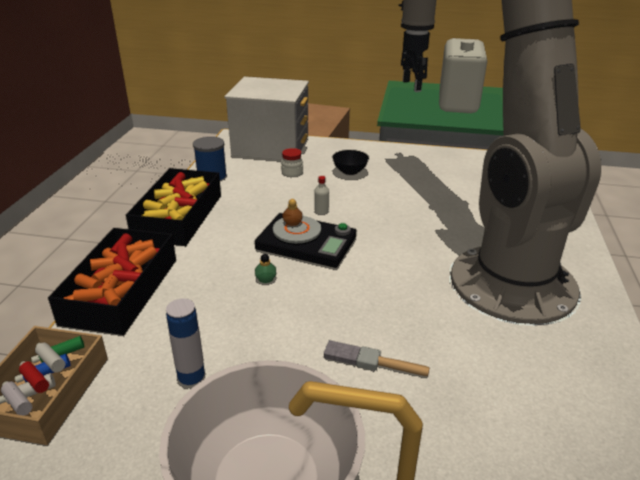

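The scene picture shows the pan near (303,240) with the flask at about (291,238), the green key at (317,208), the applicator at (256,207) and the green flask at (349,284). I'll enlarge both views to measure.

```bash
python3 - <<'E'
import cv2,numpy as np
a=cv2.imread("pics/scene0.png")[180:300,240:370];b=cv2.imread("pics/side0.png")[170:290,240:370]
f=lambda i:cv2.resize(i,None,fx=6,fy=6,interpolation=cv2.INTER_CUBIC)[:600]
o=np.hstack([cv2.resize(x,(400,369),interpolation=cv2.INTER_CUBIC) for x in(a,b)])
cv2.imwrite("pics/crop0.png",o)
E
cat > h.py <<'E'
import numpy as np,cv2
from scipy.spatial.transform import Rotation as R
from cell import r
def ray(n,uv,z):
    c=r.camera_model(n);K=c["intrinsics"]
    if n=="wrist":
        s=r.state();T=np.eye(4);T[:3,:3]=R.from_rotvec(s["eef_rot"]).as_matrix();T[:3,3]=s["ee_pos"];M=T@c["mount"];o,Q=M[:3,3],M[:3,:3]
    else:o,Q=c["origin"],R.from_rotvec(c["rotation"]).as_matrix()
    d=Q@np.linalg.solve(K,[*uv,1.]);return o+d*(z-o[2])/d[2]
def proj(n,P):
    c=r.camera_model(n);K=c["intrinsics"]
    if n=="wrist":
        s=r.state();T=np.eye(4);T[:3,:3]=R.from_rotvec(s["eef_rot"]).as_matrix();T[:3,3]=s["ee_pos"];M=T@c["mount"];o,Q=M[:3,3],M[:3,:3]
    else:o,Q=c["origin"],R.from_rotvec(c["rotation"]).as_matrix()
    p=K@(Q.T@(np.asarray(P,float)-o));return p[:2]/p[2]
E
```

```text
(no output)
```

View pics/crop0.png

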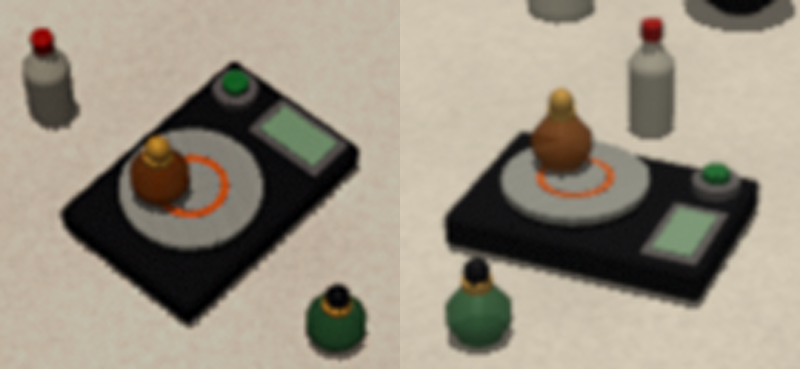

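The crop shows the pan centre at scene px (302,241) and side px (297,229), with the flask off-centre towards the applicator and the outer edge.

Run:
```python
from h import *
S=400/130
for k,z,a,b in[("pan",45,(191,188),(575,182)),("key",51,(235,80),(716,170)),("belly",64,(160,180),(561,143)),("stop",107,(157,150),(561,101)),("green",20,(336,322),(478,315)),("applic",100,(41,40),(651,28))]:
    print(k,ray("scene",(240+a[0]/S,180+a[1]/S),z).round(),ray("side",(240+(b[0]-400)/S,170+b[1]/S),z).round())
print(R.from_rotvec(r.state()["eef_rot"]).as_matrix().round(2))
```

```text
pan [526. -66.  45.] [516. -53.  45.]
key [413. -92.  51.] [406. -84.  51.]
belly [543. -85.  64.] [533. -80.  64.]
stop [543. -85. 107.] [531. -73. 107.]
green [563.  94.  20.] [555. 102.  20.]
applic [ 493. -235.  100.] [ 486. -225.  100.]
[[ 0.91  0.42 -0.  ]
 [ 0.42 -0.91  0.  ]
 [-0.   -0.   -1.  ]]
```

Call:
carry_out([
  {"dx":2,"dy":3.5,"dz":0,"az":7.4,"claw":0.35},
  {"dx":2,"dy":3.5,"az":7.4},
  {"dx":2,"dy":3.5,"az":7.4},
  {"dx":2,"dy":3.5,"az":7.4},
  {"dx":2,"dy":3.5,"az":7.4},
  {"dx":2,"dy":3.5,"az":7.4},
  {"dx":2,"dy":3.5,"az":7.4},
  {"dx":2,"dy":3.5,"az":7.4},
])

```text
invalid input
```

Call:
carry_out([
  {"dx":2,"dy":3.5,"dz":-0.7,"az":7.4},
  {"dx":2,"dy":3.5,"dz":-0.7,"az":7.4},
  {"dx":2,"dy":3.5,"dz":-0.7,"az":7.4},
  {"dx":2,"dy":3.5,"dz":-0.7,"az":7.4},
  {"dx":2,"dy":3.5,"dz":-0.7,"az":7.4},
  {"dx":2,"dy":3.5,"dz":-0.7,"az":7.4},
  {},
  {},
])

```text
invalid input
```

Run:
```python
from h import *
s=r.state();print(s["time"],s["ee_pos"],s["finger_gap"],s["ft_force"]);print(R.from_rotvec(s["eef_rot"]).as_matrix().round(3))
im=r.capture("wrist");cv2.imwrite("pics/w1.png",im[:,:,::-1])
```

```text
0.1 [ 283.49044091 -612.17366053  230.6800115 ] 84.98681166838912 [0.024376   0.46261656 1.51291724]
[[ 0.907  0.42  -0.001]
 [ 0.42  -0.907  0.001]
 [-0.    -0.001 -1.   ]]
```

View pics/w1.png

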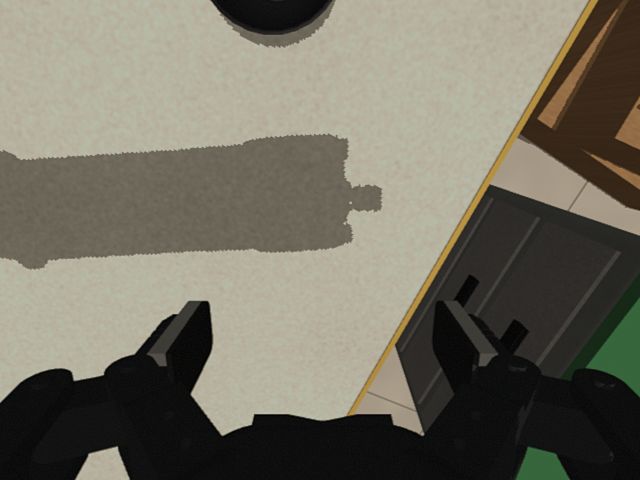

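The moves were refused because every key is needed. This picture shows only the start pose: the fingers at the bottom, the bowl at (275,15).

Call:
carry_out([
  {"ax":0,"ay":0,"az":7.4,"dx":2,"dy":3.5,"dz":0,"claw":0.35},
  {"ax":0,"ay":0,"az":7.4,"dx":2,"dy":3.5,"dz":0,"claw":0.35},
  {"ax":0,"ay":0,"az":7.4,"dx":2,"dy":3.5,"dz":0,"claw":0.35},
  {"ax":0,"ay":0,"az":7.4,"dx":2,"dy":3.5,"dz":0,"claw":0.35},
  {"ax":0,"ay":0,"az":7.4,"dx":2,"dy":3.5,"dz":0,"claw":0.35},
  {"ax":0,"ay":0,"az":7.4,"dx":2,"dy":3.5,"dz":0,"claw":0.35},
  {"ax":0,"ay":0,"az":7.4,"dx":2,"dy":3.5,"dz":0,"claw":0.35},
  {"ax":0,"ay":0,"az":7.4,"dx":2,"dy":3.5,"dz":0,"claw":0.35},
])

```text
time: 0.95
ee_pos: [444.1, -330.9, 231.3]
eef_rot: [-2.328, -2.109, 0.0]
ft_force: [0.8, -0.1, 0.7]
finger_gap: 29.9
grip_force: 0.0
```

Call:
carry_out([
  {"ax":0,"ay":0,"az":7.4,"dx":2,"dy":3.5,"dz":-0.7,"claw":0.35},
  {"ax":0,"ay":0,"az":7.4,"dx":2,"dy":3.5,"dz":-0.7,"claw":0.35},
  {"ax":0,"ay":0,"az":7.4,"dx":2,"dy":3.5,"dz":-0.7,"claw":0.35},
  {"ax":0,"ay":0,"az":7.4,"dx":2,"dy":3.5,"dz":-0.7,"claw":0.35},
  {"ax":0,"ay":0,"az":7.4,"dx":2,"dy":3.5,"dz":-0.7,"claw":0.35},
  {"ax":0,"ay":0,"az":7.4,"dx":2,"dy":3.5,"dz":-0.7,"claw":0.35},
  {"ax":0,"ay":0,"az":0,"dx":0,"dy":0,"dz":0,"claw":0.35},
  {"ax":0,"ay":0,"az":0,"dx":0,"dy":0,"dz":0,"claw":0.35},
])

```text
time: 1.75
ee_pos: [563.7, -121.6, 188.8]
eef_rot: [-1.364, -2.829, 0.0]
ft_force: [-0.2, -1.4, 0.3]
finger_gap: 30.0
grip_force: 0.0
```

Run:
```python
from h import *
s=r.state();print(s["time"],s["ee_pos"],s["finger_gap"],s["ft_force"]);print(R.from_rotvec(s["eef_rot"]).as_matrix().round(3))
im=r.capture("wrist");cv2.imwrite("pics/w2.png",im[:,:,::-1])
```

```text
1.75 [ 563.69439517 -121.60182915  188.7953023 ] 29.973299120378506 [-0.16002312 -1.35509441  0.27998688]
[[-0.623  0.782 -0.001]
 [ 0.782  0.623  0.   ]
 [ 0.001 -0.    -1.   ]]
```

View pics/w2.png

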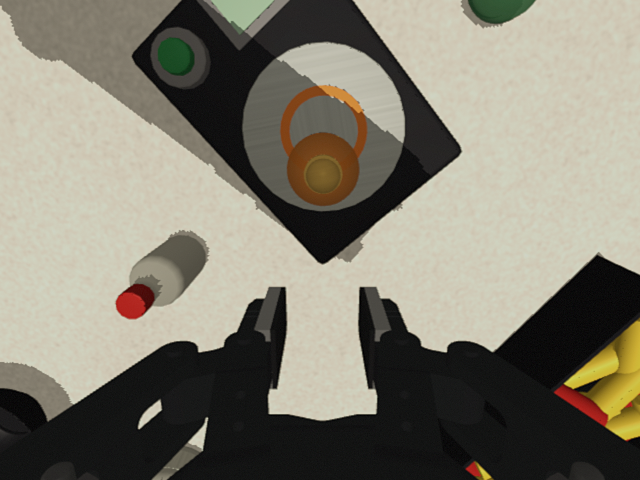

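The wrist view shows the pan centre at (324,127), the flask belly at (323,169) with its stopper at (323,174), and the key at (176,55). The fingers are aimed along the push line.

Run:
```python
from h import *
Q=R.from_rotvec(r.state()["eef_rot"]).as_matrix();p=r.state()["ee_pos"]
for k,uv,z in[("pan",(324,126.5),45),("belly",(323,168.5),65),("stop",(323,174),107),("key",(176,55),51)]:
    P=ray("wrist",uv,z);print(k,P.round(1),"tool",(Q.T@(P-p)).round(1))
```

```text
pan [519.1 -64.7  45. ] tool [ 73.    1.5 144. ]
belly [536.2 -87.3  65. ] tool [ 44.7   0.8 124. ]
stop [535.4 -86.4 107. ] tool [45.9  0.7 82. ]
key [410.6 -90.9  51. ] tool [119.9 -99.8 138.1]
```

Call:
carry_out([
  {"ax":3.9,"ay":3.1,"az":0,"dx":0.7,"dy":-0.7,"dz":0,"claw":0.35},
  {"ax":0,"ay":0,"az":0,"dx":0,"dy":0,"dz":-3,"claw":0.35},
  {"ax":0,"ay":0,"az":0,"dx":0,"dy":0,"dz":-3,"claw":0.35},
  {"ax":0,"ay":0,"az":0,"dx":0,"dy":0,"dz":-3,"claw":0.35},
  {"ax":0,"ay":0,"az":0,"dx":0,"dy":0,"dz":-2,"claw":0.35},
  {"ax":0,"ay":0,"az":0,"dx":0,"dy":0,"dz":-1.5,"claw":0.35},
  {"ax":0,"ay":0,"az":0,"dx":0,"dy":0,"dz":-0.6,"claw":0.35},
  {"ax":0,"ay":0,"az":0,"dx":0,"dy":0,"dz":0,"claw":0.35},
])

```text
time: 2.6
ee_pos: [570.4, -129.9, 58.1]
eef_rot: [-1.333, -2.757, -0.057]
ft_force: [1.1, 0.3, 0.1]
finger_gap: 29.8
grip_force: 0.0
```

Run:
```python
from h import *
s=r.state();print(s["time"],s["ee_pos"],s["ft_force"])
Q=R.from_rotvec(s["eef_rot"]).as_matrix();print(Q.round(3))
a=r.capture("wrist");b=r.capture("side")[150:270,220:380]
cv2.imwrite("pics/w3.png",np.hstack([cv2.resize(a,(400,300)),cv2.resize(b,(400,300),interpolation=cv2.INTER_CUBIC)])[:,:,::-1])
```

```text
2.6 [ 570.44077548 -129.93261997   58.11053074] [1.08437085 0.33131453 0.11550748]
[[-0.619  0.784 -0.055]
 [ 0.781  0.621  0.068]
 [ 0.087 -0.001 -0.996]]
```

View pics/w3.png

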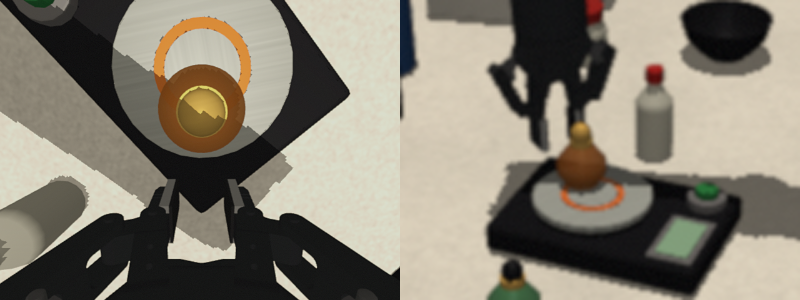

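The flask stands centred between the fingers, at (202,110) in the left half, and the fingertips are at belly height. Next I approach slowly.

Call:
carry_out([
  {"ax":0,"ay":0,"az":0,"dx":-0.4,"dy":0.5,"dz":0,"claw":0.35},
  {"ax":0,"ay":0,"az":0,"dx":-0.4,"dy":0.5,"dz":0,"claw":0.35},
  {"ax":0,"ay":0,"az":0,"dx":-0.2,"dy":0.25,"dz":0,"claw":0.35},
  {"ax":0,"ay":0,"az":0,"dx":-0.075,"dy":0.095,"dz":0,"claw":0.35},
  {"ax":0,"ay":0,"az":0,"dx":-0.075,"dy":0.095,"dz":0,"claw":0.35},
  {"ax":0,"ay":0,"az":0,"dx":-0.075,"dy":0.095,"dz":0,"claw":0.35},
  {"ax":0,"ay":0,"az":0,"dx":-0.075,"dy":0.095,"dz":0,"claw":0.35},
  {"ax":0,"ay":0,"az":0,"dx":-0.075,"dy":0.095,"dz":0,"claw":0.35},
])

```text
time: 3.5
ee_pos: [556.9, -112.2, 58.2]
eef_rot: [-1.332, -2.758, -0.058]
ft_force: [-0.6, 0.6, 0.5]
finger_gap: 30.3
grip_force: 0.0
```

Call:
carry_out([
  {"ax":0,"ay":0,"az":0,"dx":-0.075,"dy":0.095,"dz":0,"claw":0.35},
  {"ax":0,"ay":0,"az":0,"dx":-0.075,"dy":0.095,"dz":0,"claw":0.35},
  {"ax":0,"ay":0,"az":0,"dx":-0.075,"dy":0.095,"dz":0,"claw":0.35},
  {"ax":0,"ay":0,"az":0,"dx":-0.075,"dy":0.095,"dz":0,"claw":0.35},
  {"ax":0,"ay":0,"az":0,"dx":-0.075,"dy":0.095,"dz":0,"claw":0.35},
  {"ax":0,"ay":0,"az":0,"dx":-0.075,"dy":0.095,"dz":0,"claw":0.35},
  {"ax":0,"ay":0,"az":0,"dx":-0.075,"dy":0.095,"dz":0,"claw":0.35},
  {"ax":0,"ay":0,"az":0,"dx":-0.075,"dy":0.095,"dz":0,"claw":0.35},
])

```text
time: 4.3
ee_pos: [550.9, -104.5, 58.3]
eef_rot: [-1.332, -2.758, -0.058]
ft_force: [-0.0, -0.8, 1.1]
finger_gap: 29.8
grip_force: 0.4
```

Run:
```python
from h import *
s=r.state();print(s["time"],s["ee_pos"],s["ft_force"],proj("wrist",[519.1,-64.7,45]))
a=r.capture("wrist")
cv2.imwrite("pics/w4.png",a[:,:,::-1])
```

```text
4.3 [ 550.87666244 -104.48200162   58.30376639] [-0.02127272 -0.83904187  1.05877892] [321.19445726 183.82127439]
```

View pics/w4.png

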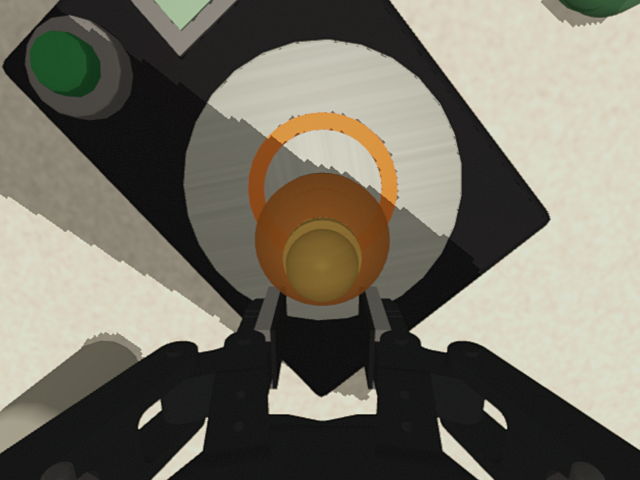

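The flask belly is at (322.5,238.5), touching the fingertips, and upright. The ring centre is at about (323.5,184).

Run:
```python
from h import *
Q=R.from_rotvec(r.state()["eef_rot"]).as_matrix();p=r.state()["ee_pos"]
# forward axis in plane
d=np.array([-.62,.785,0]);l=np.array([.785,.62,0])
for k,uv,z in[("ring",(323.5,185),45),("belly",(322.5,238.5),67),("stop",(322,265),107)]:
    P=ray("wrist",uv,z);print(k,P.round(1),((P-p)@d).round(1),((P-p)@l).round(1))
```

```text
ring [520.1 -64.3  45. ] 50.4 0.7
belly [531.5 -79.4  67. ] 31.5 0.3
stop [530.9 -78.9 107. ] 32.3 0.2
```

Call:
carry_out([
  {"ax":0,"ay":0,"az":0,"dx":-0.075,"dy":0.095,"dz":0,"claw":0.35},
  {"ax":0,"ay":0,"az":0,"dx":-0.075,"dy":0.095,"dz":0,"claw":0.35},
  {"ax":0,"ay":0,"az":0,"dx":-0.075,"dy":0.095,"dz":0,"claw":0.35},
  {"ax":0,"ay":0,"az":0,"dx":-0.075,"dy":0.095,"dz":0,"claw":0.35},
  {"ax":0,"ay":0,"az":0,"dx":-0.075,"dy":0.095,"dz":0,"claw":0.35},
  {"ax":0,"ay":0,"az":0,"dx":-0.075,"dy":0.095,"dz":0,"claw":0.35},
  {"ax":0,"ay":0,"az":0,"dx":-0.075,"dy":0.095,"dz":0,"claw":0.35},
  {"ax":0,"ay":0,"az":0,"dx":-0.075,"dy":0.095,"dz":0,"claw":0.35},
])

```text
time: 5.15
ee_pos: [544.9, -96.9, 58.3]
eef_rot: [-1.332, -2.758, -0.058]
ft_force: [0.0, -1.3, 0.4]
finger_gap: 30.1
grip_force: 0.4
```

Call:
carry_out([
  {"ax":0,"ay":0,"az":0,"dx":-0.075,"dy":0.095,"dz":0,"claw":0.35},
  {"ax":0,"ay":0,"az":0,"dx":-0.075,"dy":0.095,"dz":0,"claw":0.35},
  {"ax":0,"ay":0,"az":0,"dx":-0.075,"dy":0.095,"dz":0,"claw":0.35},
  {"ax":0,"ay":0,"az":0,"dx":-0.075,"dy":0.095,"dz":0,"claw":0.35},
  {"ax":0,"ay":0,"az":0,"dx":-0.075,"dy":0.095,"dz":0,"claw":0.35},
  {"ax":0,"ay":0,"az":0,"dx":-0.075,"dy":0.095,"dz":0,"claw":0.35},
  {"ax":0,"ay":0,"az":0,"dx":-0.04,"dy":0.05,"dz":0,"claw":0.35},
  {"ax":0,"ay":0,"az":0,"dx":0,"dy":0,"dz":0,"claw":0.35},
])

```text
time: 5.95
ee_pos: [539.9, -90.7, 58.3]
eef_rot: [-1.332, -2.758, -0.058]
ft_force: [-0.5, 0.2, -0.4]
finger_gap: 29.4
grip_force: 0.2
```

Run:
```python
from h import *
s=r.state();print(s["time"],s["ee_pos"],s["ft_force"],proj("wrist",[520.1,-64.3,45]))
a=r.capture("wrist")
cv2.imwrite("pics/w5.png",a[:,:,::-1])
```

```text
5.95 [539.94212964 -90.72124537  58.30074558] [-0.47749811  0.19053052 -0.37700053] [323.56388355 224.96878019]
```

View pics/w5.png

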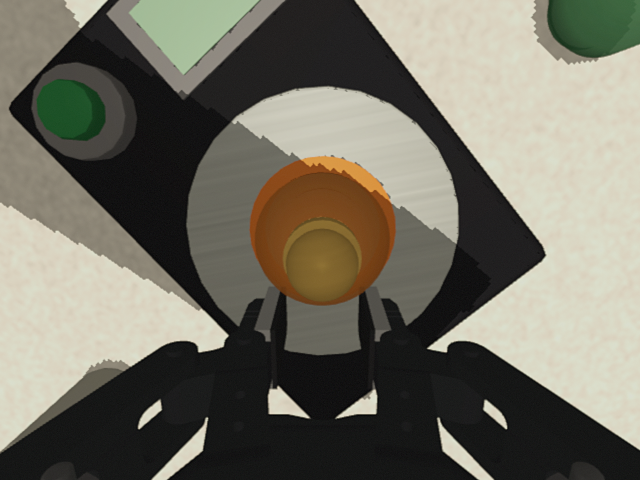

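The ring shows round the flask, with the flask about 1.4 mm short of centre. One more light nudge, then I back off and check from above.

Call:
carry_out([
  {"ax":0,"ay":0,"az":0,"dx":-0.075,"dy":0.095,"dz":0,"claw":0.35},
  {"ax":0,"ay":0,"az":0,"dx":0,"dy":0,"dz":0,"claw":0.35},
  {"ax":0,"ay":0,"az":0,"dx":0.1,"dy":-0.13,"dz":0,"claw":0.35},
  {"ax":0,"ay":0,"az":0,"dx":0.4,"dy":-0.5,"dz":0,"claw":0.35},
  {"ax":0,"ay":0,"az":0,"dx":1,"dy":-1.3,"dz":0,"claw":0.35},
  {"ax":0,"ay":0,"az":0,"dx":1,"dy":-1.3,"dz":0.5,"claw":0.35},
  {"ax":0,"ay":0,"az":0,"dx":0,"dy":0,"dz":3,"claw":0.35},
  {"ax":0,"ay":0,"az":0,"dx":0,"dy":0,"dz":3,"claw":0.35},
])

```text
time: 6.8
ee_pos: [564.6, -123.7, 123.5]
eef_rot: [-1.333, -2.756, -0.058]
ft_force: [0.4, 0.5, 0.2]
finger_gap: 30.0
grip_force: 0.0
```

Call:
carry_out([
  {"ax":-3.9,"ay":-3.1,"az":0,"dx":0,"dy":0,"dz":3,"claw":0},
  {"ax":0,"ay":0,"az":0,"dx":0,"dy":0,"dz":3,"claw":0},
  {"ax":0,"ay":0,"az":0,"dx":0,"dy":0,"dz":0,"claw":0},
  {"ax":0,"ay":0,"az":0,"dx":0,"dy":0,"dz":0,"claw":0},
])

```text
time: 7.2
ee_pos: [565.1, -123.2, 184.0]
eef_rot: [1.366, 2.827, 0.0]
ft_force: [-0.2, -0.2, 0.2]
finger_gap: 0.0
grip_force: 0.0
```

Run:
```python
from h import *
s=r.state();print(s["time"],s["ee_pos"],s["finger_gap"])
a=r.capture("wrist")
cv2.imwrite("pics/w6f.png",a[:,:,::-1])
cv2.imwrite("pics/w6.png",cv2.resize(a[0:240,100:420],(800,600),interpolation=cv2.INTER_CUBIC)[:,:,::-1])
```

```text
7.2 [ 565.0967384  -123.21935279  184.01175639] 0.029575204592361858
```

View pics/w6.png

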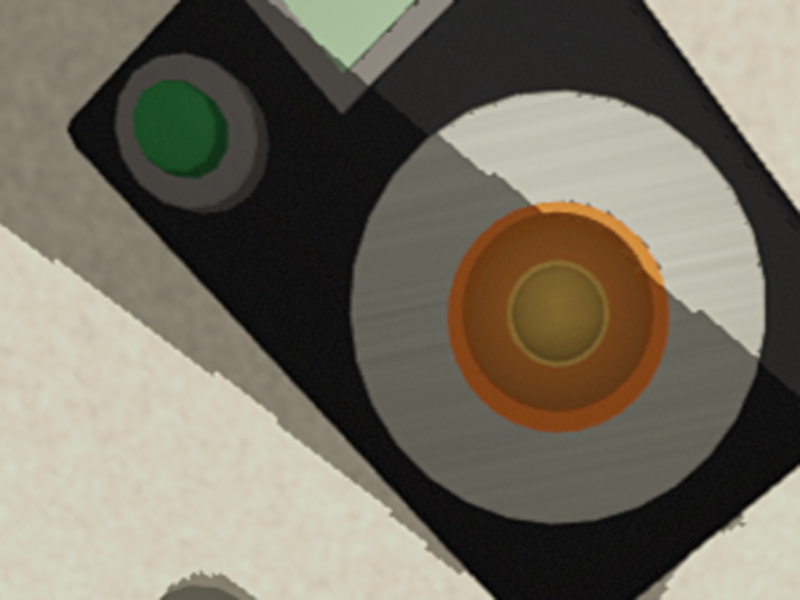

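The ring shows all round the flask: belly centre at about (558,311) and ring at (558.5,317) in crop pixels. I'll check the offset with projected circles, and find the key.

Run:
```python
from h import *
from scipy.optimize import least_squares
t=np.linspace(0,2*np.pi,120)
def ext(c,rad,zs):
    q=np.array([proj("wrist",[c[0]+rad*np.cos(a),c[1]+rad*np.sin(a),z]) for z in zs for a in t]);q=(q-[100,0])*2.5
    return np.r_[q.min(0),q.max(0)]
for k,rad,zs,m in[("pan",60,[45],[351,90,767,523]),("ring",32,[45],[448,202,669,432]),("belly",25,[58,71],[462,211,654,411]),("stop",9,[107],[512,265,605,362]),("key",12,[51],[133,79,219,176])]:
    f=least_squares(lambda c:ext(c,rad,zs)-m,[500,-70]);print(k,f.x.round(1),f.fun.round(1))
```

```text
pan [520.8 -66.1] [-0.9 -1.2  0.9  1.6]Traceback (most recent call last):
  File "<stdin>", line 8, in <module>
    return func(*args, **kwargs)
    vector_fun = VectorFunction(
        fun_wrapped,
    ...<6 lines>...
        workers=workers
    )
    self._update_fun()
    ~~~~~~~~~~~~~~~~^^
    self.f = self.fun_wrapped(xp_copy(self.x))
             ~~~~~~~~~~~~~~~~^^^^^^^^^^^^^^^^^
    return np.atleast_1d(self.fun(x))
                         ~~~~~~~~^^^
    return self.f(x, *self.args, **self.kwargs)
           ~~~~~~^^^^^^^^^^^^^^^^^^^^^^^^^^^^^^
  File "<stdin>", line 8, in <lambda>
  File "<stdin>", line 5, in ext
  File "h.py", line 13, in proj
    s=r.state();T=np.eye(4);T[:3,:3]=R.from_rotvec(s["eef_rot"]).as_matrix();T[:3,3]=s["ee_pos"];M=T@c["mount"];o,Q=M[:3,3],M[:3,:3]
ValueError: time passes only in moves, steps and waits
```

Run:
```python
import numpy as np
from scipy.spatial.transform import Rotation as R
from scipy.optimize import least_squares
from cell import r
c=r.camera_model("wrist");K=c["intrinsics"]
T=np.eye(4);T[:3,:3]=R.from_rotvec(np.array([1.366,2.827,0])).as_matrix();T[:3,3]=[565.1,-123.2,184.0];M=T@c["mount"]
t=np.linspace(0,2*np.pi,120)
def ext(c,rad,zs):
    P=np.array([[c[0]+rad*np.cos(a),c[1]+rad*np.sin(a),z] for z in zs for a in t])
    q=(P-M[:3,3])@M[:3,:3]@K.T;q=(q[:,:2]/q[:,2:]-[100,0])*2.5
    return np.r_[q.min(0),q.max(0)]
for k,rad,zs,m in[("pan",60,[45],[351,90,767,523]),("ring",32,[45],[448,202,669,432]),("belly",25,[58,71],[462,211,654,411]),("stop",9,[107],[512,265,605,362]),("key",12,[51],[133,79,219,176])]:
    f=least_squares(lambda c:ext(c,rad,zs)-m,[500,-70]);print(k,f.x.round(1),f.fun.round(1))
```

```text
pan [521.6 -66.2] [-0.2 -0.7  0.2  0.9]
ring [521.6 -66.5] [-0.4 -0.5  0.4  0.6]
belly [520.2 -65.1] [ 0.4  0.2 -0.4 -0.2]
stop [520.2 -65. ] [ 6.5  6.5 -6.5 -7. ]
key [410.6 -91.3] [-2.1 -0.8  2.1  0.9]
```

The flask is about 2 mm off centre, against a margin of 7 mm. The key is at (410.6, -91.3). Next I move over the key.

Call:
carry_out([
  {"ax":0,"ay":0,"az":0,"dx":-3.8,"dy":0.8,"dz":0,"claw":0},
  {"ax":0,"ay":0,"az":0,"dx":-3.8,"dy":0.8,"dz":0,"claw":0},
  {"ax":0,"ay":0,"az":0,"dx":-3.8,"dy":0.8,"dz":0,"claw":0},
  {"ax":0,"ay":0,"az":0,"dx":-3.8,"dy":0.8,"dz":0,"claw":0},
  {"ax":0,"ay":0,"az":0,"dx":0,"dy":0,"dz":-3,"claw":0},
  {"ax":0,"ay":0,"az":0,"dx":0,"dy":0,"dz":-3,"claw":0},
  {"ax":0,"ay":0,"az":0,"dx":0,"dy":0,"dz":-3,"claw":0},
  {"ax":0,"ay":0,"az":0,"dx":0,"dy":0,"dz":0,"claw":0},
])

```text
time: 8.05
ee_pos: [409.9, -90.0, 90.0]
eef_rot: [-1.363, -2.823, 0.001]
ft_force: [-0.4, 0.0, 0.5]
finger_gap: -0.3
grip_force: 0.0
```

Call:
carry_out([
  {"ax":0,"ay":0,"az":0,"dx":0,"dy":-0.1,"dz":-2,"claw":0},
  {"ax":0,"ay":0,"az":0,"dx":0,"dy":0,"dz":-1.2,"claw":0},
  {"ax":0,"ay":0,"az":0,"dx":0,"dy":0,"dz":-0.3,"claw":0},
  {"ax":0,"ay":0,"az":0,"dx":0,"dy":0,"dz":-0.2,"claw":0},
  {"ax":0,"ay":0,"az":0,"dx":0,"dy":0,"dz":-0.2,"claw":0},
  {"ax":0,"ay":0,"az":0,"dx":0,"dy":0,"dz":-0.1,"claw":0},
  {"ax":0,"ay":0,"az":0,"dx":0,"dy":0,"dz":0,"claw":0},
])

```text
time: 8.75
ee_pos: [412.4, -91.2, 53.6]
eef_rot: [1.366, 2.829, -0.0]
ft_force: [-0.1, -0.5, 1.3]
finger_gap: 0.2
grip_force: 0.0
```

Call:
carry_out([
  {"ax":0,"ay":0,"az":0,"dx":0,"dy":0,"dz":-0.15,"claw":0},
  {"ax":0,"ay":0,"az":0,"dx":0,"dy":0,"dz":-0.15,"claw":0},
  {"ax":0,"ay":0,"az":0,"dx":0,"dy":0,"dz":-0.15,"claw":0},
  {"ax":0,"ay":0,"az":0,"dx":0,"dy":0,"dz":-0.15,"claw":0},
  {"ax":0,"ay":0,"az":0,"dx":0,"dy":0,"dz":0,"claw":0},
])

```text
time: 9.25
ee_pos: [412.4, -91.2, 47.2]
eef_rot: [1.366, 2.829, 0.0]
ft_force: [1.1, -0.7, 2.0]
finger_gap: 0.0
grip_force: 1.2
```

Call:
carry_out([
  {"ax":0,"ay":0,"az":0,"dx":0,"dy":0,"dz":-0.1,"claw":0},
  {"ax":0,"ay":0,"az":0,"dx":0,"dy":0,"dz":-0.05,"claw":0},
  {"ax":0,"ay":0,"az":0,"dx":0,"dy":0,"dz":0,"claw":0},
])

```text
time: 9.55
ee_pos: [412.4, -91.2, 46.0]
eef_rot: [1.366, 2.829, -0.0]
ft_force: [-0.4, -0.0, 8.1]
finger_gap: 0.1
grip_force: 4.1
```

The force has risen to 8 N at the stop, so the key is fully down. I hold briefly, release, and retreat.

Call:
carry_out([
  {"ax":0,"ay":0,"az":0,"dx":0,"dy":0,"dz":0,"claw":0},
  {"ax":0,"ay":0,"az":0,"dx":0,"dy":0,"dz":0.3,"claw":0},
  {"ax":0,"ay":0,"az":0,"dx":0,"dy":0,"dz":0.5,"claw":0},
  {"ax":0,"ay":0,"az":0,"dx":0,"dy":0,"dz":3,"claw":0},
  {"ax":0,"ay":0,"az":0,"dx":0,"dy":0,"dz":4,"claw":0},
  {"ax":0,"ay":0,"az":0,"dx":0,"dy":0,"dz":4,"claw":0},
  {"ax":0,"ay":0,"az":0,"dx":0,"dy":0,"dz":2,"claw":0},
  {"ax":0,"ay":0,"az":0,"dx":0,"dy":0,"dz":0,"claw":0},
])

```text
time: 10.35
ee_pos: [413.4, -91.4, 186.6]
eef_rot: [1.365, 2.825, 0.001]
ft_force: [-0.9, -0.4, -1.1]
finger_gap: 0.1
grip_force: 0.0
```

Run:
```python
from h import *
s=r.state();print(s["time"],s["ee_pos"],s["ft_force"])
a=r.capture("scene")[160:310,220:420];b=r.capture("side")[150:300,210:410]
cv2.imwrite("pics/e.png",np.hstack([cv2.resize(x,(400,300),interpolation=cv2.INTER_CUBIC) for x in(a,b)])[:,:,::-1])
```

```text
10.35 [413.44220555 -91.36018007 186.63142894] [-0.92711025 -0.42130328 -1.07924056]
```

View pics/e.png

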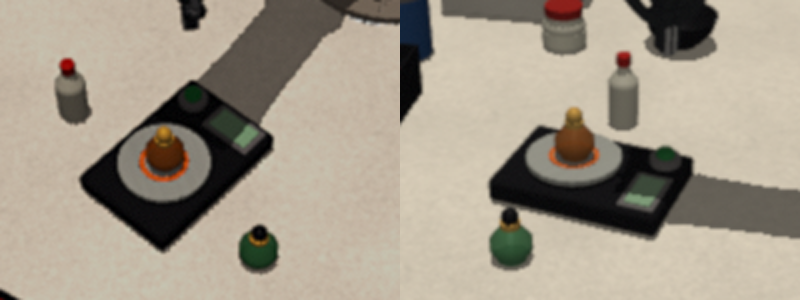

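The flask stands upright in the ring, at (165,150) in the left half and (575,140) in the right. The key is back up, the bystanders are in place, and the arm is clear.

```bash
python3 -c "
from cell import r
print(r.close_job())"
```

```text
the job is handed in; nothing more can be done
None
```

The flask was nudged to about 2 mm from the pan's centre with the orange ring showing all round it, the tare key was then pressed to its stop (8 N) and released, and the job was handed in at about 10.5 s with the arm clear; no verdict came back.

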